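# Put the red scraper away in the tool block

## Robot

A 7-joint arm with a two-finger parallel gripper is mounted at the origin on a cart in front of the work surface, level with it; the furniture and walls round the work are solid. World frame = base frame: x ahead of the robot, y to its left, z up, the work surface at z = 0. Lengths are in mm, angles in rad, forces in N, time in s.
With the tool pointing down it reaches from about 425 to 825 mm from the base axis. Payload 3.6 kg.
Tool frame: the origin (TCP) lies midway between the tips of the shut fingers; the grasp point (between the pads) lies 19 mm behind it; z points along the fingers, y is the line along which they close (so a half turn about z gives the same grasp; the last joint's range is limited). The gripper opens to 85 mm and grips with 20 to 120 N. Pads are 22 mm wide; open, the fingers measure 114 mm over their backs; the gripper's body (76 mm by 85 mm) begins 54 mm behind the grasp point. The pads swing forward as they close: fully open they stand 13 mm farther back than shut.
Start: joints at [-1.296, 0.615, -0.013, 1.423, 0.008, 1.103, -0.04], TCP at [192.552, 620.795, 231.297] pointing down, gripper open.
Joint ranges: [-3.12, 3.12], [-0.3, 2.06], [-1.34, 1.32], [0.26, 2.42], [-1.36, 4.5], [0.01, 1.98], [-2.84, 2.84]. Speed limits (rad/s): [2.79, 2.79, 3.14, 3.14, 3.14, 3.14, 3.14].

## Interface

Orientations are given as [roll, pitch, yaw] about the fixed x, y, z axes, in that order (R = Rz(yaw) Ry(pitch) Rx(roll)).
In Python, from plant import env gives the robot as it stands.
- The arm moves only by the tool arm_command, never from a script. Its argument "plan" is a list of rows, each an object of numbers: "dx", "dy", "dz": the shift along the tool's x, y, z in cm; "rx", "ry", "rz": the turn, a rotation vector about the tool's x, y, z in rad. A call has 1 to 12 rows; each row is the pose to reach, as a shift and turn from the pose commanded when the call began, along the tool's axes at that moment; what a row does not reach only later rows make up. A row lasts 1/8 s, in which the tool goes at most 62.5 mm and 10.7 degrees, less where a joint would pass 70% of its speed; a pose out of reach is approached as far as the arm can. A call with a gripper value outside its range is refused whole. "hand" is the gripper command: -1 is shut, 1 is fully open, values between are in proportion, set as the call begins (left out, the last holds). The fingers move at their own pace and stop on an object; the grip force is fixed at half the most. Time passes only in rows, so rows that repeat a pose let the fingers close. It gives the time, the measured TCP pose, the force, the opening and the grip force at its end, in the units of the state.
- env.get_state(): the state, without advancing time (a new reading comes with each control period).
- env.get_image(name): name is "side" or "top" or "wrist"; returns (picture, depth): 420x560x3 uint8, blue, green, red; 420x560 float32, mm along the optical axis (not along the pixel's ray), 0 where there is no reading.
- env.get_calibration(name): a dict with "camera_matrix" (3x3 intrinsics, pixels), "k1" (the pictures are not rectified: a ray, as slopes to the right and down, at radius r is drawn at 1 + k1 r^2 times it, then the intrinsics apply), "eye" and "attitude" of the camera in the world. Camera axes: x right, y down, z forward; pixel columns grow to the right and rows downward; lengths in mm; the calibration is good to about 2 mm. A picture is of the moment at which its call begins: read the wrist's pose just before it. get_calibration takes no time and is no camera call; for the wrist camera it gives the pose at the moment of the call.
- env.close_job(): hands the job in; it is judged then, once.
The state is a dict: "time_s": time; "joint_pos": joint angles; "joint_velocities": joint speeds; "tau": joint torques, N m; "tool_pos": TCP position; "orientation": TCP orientation; "ft_force": force on the tool from outside, world axes, zero at the start; "moment": the same for the moment, N m; "finger_gap": opening from 0.0 (shut) to 1.0 (fully open); "gripper_force": force on a finger pad.
Only numpy, scipy, OpenCV 4.12 (cv2) and the standard library are available. Lean on these libraries where they do the work, as an engineer would, in place of code of your own. Each camera call takes 0.05 s, during which the arm holds its last target. There are 200 camera calls.

## Task

Put the clean red-gripped scraper away: take it out of its grey drip stand and slide its blade down into the slot of the wooden tool block until the blade stands on the slot's floor, then let go. Leave the blue-gripped scraper in its own drip stand.

Things in the scene. Friction and masses are not known exactly. Their poses are not given: they have to be found in the camera images.
- scraper_red: Scraper to put away, 0.15 kg. Steel blade 70 mm (x) by 4 mm thick (y) by 83 mm tall, pointing down; red bar grip along its top, 84 mm (x) by 24 mm (y), from z = 80 to 118 mm, to be pinched across the 24 mm from above. Origin: middle of the blade's bottom edge; z up through the grip; both ends alike. Stands blade down in a drip stand, leaning up to 5 degrees.
- stand_red: Grey plastic drip stand that holds the red scraper at the start; fixed. Base 110 x 70 x 6 mm, 45 mm high, slot 78 mm (x) by 7 mm (y), slot floor 8 mm above the table, so the scraper comes out when pulled straight up over 40 mm. Origin: centre of its underside; z up. The blue scraper's stand is alike; which stands where varies.
- scraper_blue: The same scraper with a blue grip, standing in the other drip stand, where it must stay. Same size, origin and axes as the red one.
- tool_block: Pale wooden block, fixed, 120 mm (x) by 70 mm (y) by 75 mm high, with one upright slot open at the top, centred, 100 mm long (x), 14 mm wide (y), flaring to 36 mm over its top 15 mm; slot floor 10 mm above the table. Origin: centre of the underside; z up. With the blade home, the scraper's grip is centred 109 mm above the table. Either way round will do.
Not all that is in view belongs to the job. There is more than one size of the tool_block; the one meant has the size given above.

How it is judged:
By the outcome, as a careful person would: the job done as asked, in the order asked, and still so for the second after the job is handed in, with the robot touching nothing.
It also fails if it takes over 32 s, if anything falls off the work surface, if the arm or the gripper's body presses on something with over 40 N, if the wrist force passes 120 N, or if a joint passes its speed limit or range.

## Working session

There is one attempt and no reset: what is moved stays moved. The work goes in short steps, Python scripts to look and compute and a tool call to move; the robot and the scene stay as the last step left them, time stands still between calls to the robot, and variables do not carry over. Pictures are saved under pics/ and viewed, at most 10 in all, crops included, and the job is handed in when it is done.

Besides the shell and the picture viewer there is one more tool, called after ">>>" as name([rows], argument=value, ...), one row to a line, values as JSON. arm_command: Moves the arm, as the interface text tells. Its arguments: {"type":"object","properties":{"plan":{"type":"array","items":{"type":"object","properties":{"dx":{"type":"number"},"dy":{"type":"number"},"dz":{"type":"number"},"rx":{"type":"number"},"ry":{"type":"number"},"rz":{"type":"number"}}}},"hand":{"type":"number"}},"required":["plan"]}

```bash
ls; mkdir -p pics
cat > h.py <<'E'
import numpy as np, cv2
from plant import env
from scipy.spatial.transform import Rotation as R
def grab(n):
    c=env.get_calibration(n); im,d=env.get_image(n); return c,np.array(im),np.array(d)
def rot(c):
    a=np.array(c["attitude"],float)
    return a if a.shape==(3,3) else R.from_euler('xyz',a).as_matrix()
def cloud(c,d):
    K=np.array(c["camera_matrix"],float); h,w=d.shape
    v,u=np.mgrid[:h,:w].astype(np.float64)
    p=cv2.undistortPoints(np.stack([u.ravel(),v.ravel()],1)[:,None],K,np.array([c["k1"],0,0,0.])).reshape(h,w,2)
    P=np.dstack([p[...,0]*d,p[...,1]*d,d]); W=P@rot(c).T+np.array(c["eye"]); W[d<=0]=np.nan
    return W
E
python3 - <<'E'
from h import *
print(env.get_state())
for n in ["top","side"]:
    c,im,d=grab(n); print(n,c); cv2.imwrite(f"pics/{n}0.png",im); np.savez(f"{n}0.npz",im=im,W=cloud(c,d))
E
```

```text
pics
{'time_s': 0.0, 'joint_pos': array([-1.29645351,  0.61590729, -0.0126514 ,  1.42494998,  0.00810038,
        1.10342285, -0.0404001 ]), 'joint_velocities': array([ 6.78354243e-04, -4.13201487e-04, -3.04026870e-05, -1.44953177e-04,
       -3.46014243e-04,  9.05102284e-04, -1.90343677e-03]), 'tau': array([ 1.43762913e-04, -4.69212413e+01,  2.59472150e-01, -1.71032989e+01,
        1.00321393e-02,  9.72329581e-03,  8.69066184e-06]), 'tool_pos': array([192.34975317, 620.05472984, 230.12889345]), 'orientation': array([-3.13895515e+00,  1.99555616e-05,  2.84084544e+00]), 'ft_force': array([-0.16594278,  0.42729617,  0.059135  ]), 'moment': array([0.02111505, 0.03292426, 0.01997161]), 'gripper_force': 0.0, 'finger_gap': 1.0002003785463203}
top {'camera_matrix': array([[477.9170507 ,   0.        , 281.18718542],
       [  0.        , 477.9170507 , 204.21356017],
       [  0.        ,   0.        ,   1.        ]]), 'k1': -0.1549217301941268, 'eye': array([ 276.82744675,   75.14730902, 1175.79646782]), 'attitude': array([-2.97918228, -0.00626019, -1.5621519 ])}
side {'camera_matrix': array([[381.02013927,   0.        , 278.49651279],
       [  0.        , 381.02013927, 212.17005489],
       [  0.        ,   0.        ,   1.        ]]), 'k1': -0.09846857485507497, 'eye': array([ 165.39938085, -552.31993252,  548.84583762]), 'attitude': array([-2.18404778,  0.00336208, -0.4565307 ])}
```

View pics/top0.png

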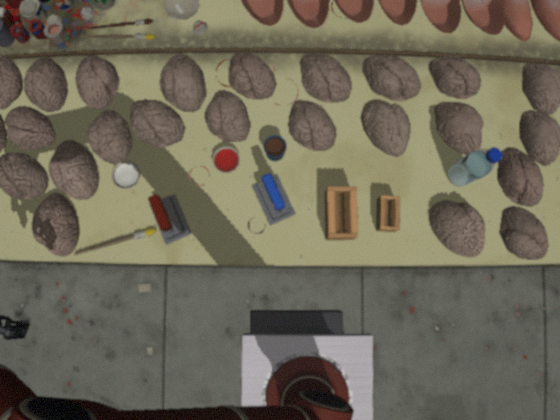

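View pics/side0.png

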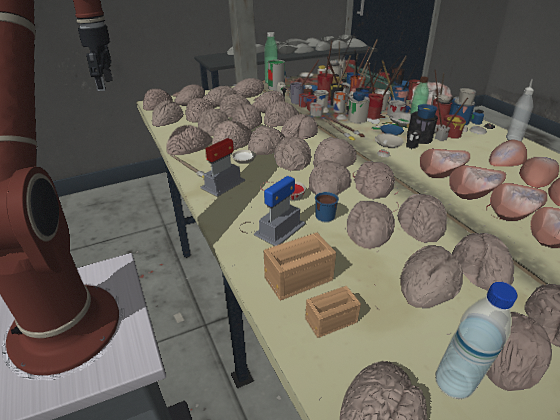

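The top view shows the red scraper at (160,212), the blue one at (273,190), and two wooden blocks, a large one at (342,213) and a small one at (389,213). I'll measure both blocks against 120x70x75 mm.

Run:
```python
from h import *
z=np.load("top0.npz"); W=z["W"]; im=z["im"]; hsv=cv2.cvtColor(im,cv2.COLOR_BGR2HSV)
def box(n,m,zlo,zhi):
    P=W[m]; P=P[(P[:,2]>zlo)&(P[:,2]<zhi)]
    if len(P)<10: print(n,len(P)); return
    r=cv2.minAreaRect(P[:,:2].astype(np.float32)); b=cv2.boxPoints(r)
    e=b[1]-b[0]; f=b[2]-b[1]; L=e if np.hypot(*e)>np.hypot(*f) else f
    print(n,len(P),"ctr",np.round(r[0],1),"size",np.round(r[1],1),"long-axis deg",round(np.degrees(np.arctan2(L[1],L[0]))%180,1),"z",np.round(np.percentile(P[:,2],[5,50,95]),1))
def reg(u0,u1,v0,v1):
    m=np.zeros(im.shape[:2],bool); m[v0:v1,u0:u1]=1; return m
print("table z", np.nanmedian(W[230:250,290:320,2]))
box("big top",reg(320,365,180,245),55,100)
box("small top",reg(370,405,188,240),25,100)
box("small all",reg(370,405,188,240),35,100)
g=hsv
red=((g[...,0]<8)|(g[...,0]>172))&(g[...,1]>150); blue=(abs(g[...,0].astype(int)-112)<12)&(g[...,1]>130)
box("red grip",reg(140,185,185,240)&red,90,140)
box("blue grip",reg(255,295,165,225)&blue,90,140)
box("stand red",reg(140,195,185,250),35,52)
box("stand blue",reg(245,300,165,230),35,52)
for u in (331,342,353): print(u,[np.round(W[v,u]).tolist() for v in range(180,246,6)])
s=im[175:245,315:410]; cv2.imwrite("pics/crop1.png",np.hstack([cv2.resize(im[170:250,130:210],None,fx=5,fy=5,interpolation=3),cv2.resize(im[170:250,325:405],None,fx=5,fy=5,interpolation=3)]))
```

```text
table z -0.8186078677520072
big top 1300 ctr [441.  -73.2] size [120.   69.1] long-axis deg 0.4 z [61.2 73.7 77.9]
small top 698 ctr [ 443.5 -192. ] size [50.8 82.2] long-axis deg 177.9 z [29.1 48.4 53.5]
small all 629 ctr [ 443.5 -192. ] size [50.8 82.2] long-axis deg 177.9 z [38.7 49.  53.5]
red grip 310 ctr [428.6 343. ] size [78.6 20.6] long-axis deg 24.3 z [121.7 126.  129.7]
blue grip 351 ctr [479.2  89.1] size [82.7 22.3] long-axis deg 24.9 z [121.6 125.8 128.9]
stand red 388 ctr [430.5 344.6] size [95.3 45.7] long-axis deg 21.7 z [40.  45.7 49.1]
stand blue 383 ctr [479.8  88.7] size [93.9 47.3] long-axis deg 25.1 z [41.6 45.3 48.8]
331 [[533.0, -56.0, -3.0], [517.0, -56.0, -1.0], [487.0, -47.0, 75.0], [473.0, -47.0, 76.0], [459.0, -47.0, 75.0], [445.0, -47.0, 74.0], [431.0, -47.0, 72.0], [416.0, -46.0, 78.0], [402.0, -46.0, 75.0], [389.0, -47.0, 71.0], [381.0, -54.0, -1.0]]
342 [[534.0, -84.0, -4.0], [518.0, -84.0, -2.0], [492.0, -76.0, 55.0], [483.0, -80.0, 19.0], [470.0, -81.0, 10.0], [455.0, -81.0, 12.0], [439.0, -81.0, 13.0], [424.0, -80.0, 16.0], [410.0, -81.0, 10.0], [389.0, -72.0, 74.0], [381.0, -81.0, 4.0]]
353 [[534.0, -112.0, -2.0], [517.0, -111.0, 3.0], [489.0, -99.0, 72.0], [473.0, -99.0, 77.0], [460.0, -99.0, 74.0], [445.0, -98.0, 74.0], [431.0, -98.0, 76.0], [417.0, -98.0, 72.0], [403.0, -98.0, 76.0], [388.0, -97.0, 78.0], [382.0, -109.0, -2.0]]
```

View pics/crop1.png

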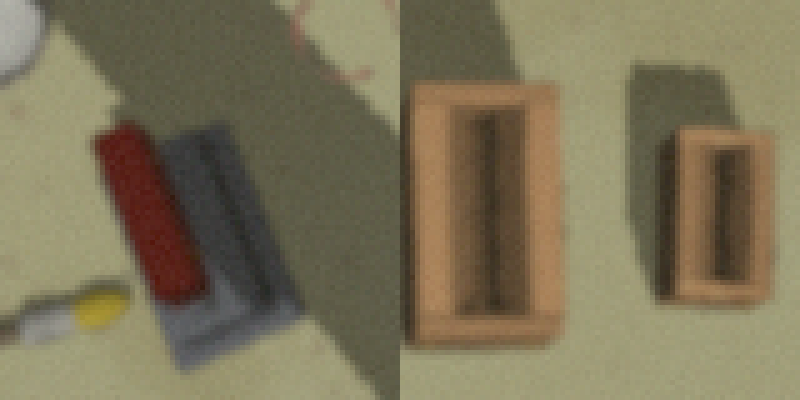

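The block meant is the large one at (342,213): it measures 120 x 69 x 75 mm, while the small one is about 82 x 51 x 50. The crop confirms both this and the red grip at (160,212). The red grip is centred near (429,343) at 24°. I'll hover above it and look.

>>> arm_command([
  {"dx":-5,"dy":-3.2,"rz":-0.15},
  {"dx":-10,"dy":-6.4,"rz":-0.3},
  {"dx":-15,"dy":-9.6,"rz":-0.45},
  {"dx":-20,"dy":-12.8,"rz":-0.6},
  {"dx":-25,"dy":-16,"rz":-0.72},
  {"dx":-28,"dy":-18,"rz":-0.72},
  {"dx":-30.7,"dy":-19.5,"rz":-0.72},
  {"dx":-30.7,"dy":-19.5,"rz":-0.72},
  {"dx":-30.7,"dy":-19.5,"rz":-0.72},
  {"dx":-30.7,"dy":-19.5,"rz":-0.72},
], hand=1)

```text
$.plan[0]: bad value
```

```bash
cat > look.py <<'E'
from h import *
import sys
def run(tag,hue="red",view=True):
    s=env.get_state(); print("t",s["time_s"],"tcp",np.round(s["tool_pos"],1),"rpy",np.round(s["orientation"],4),"gap",round(s["finger_gap"],3),"F",np.round(s["ft_force"],1),"gf",s["gripper_force"],"q",np.round(s["joint_pos"],2))
    c,im,d=grab("wrist"); W=cloud(c,d); np.savez(f"{tag}.npz",im=im,W=W); cv2.imwrite(f"pics/{tag}.png",im)
    g=cv2.cvtColor(im,cv2.COLOR_BGR2HSV); m=((g[...,0]<8)|(g[...,0]>172))&(g[...,1]>140)
    def box(n,P):
        if len(P)<20: print(n,len(P)); return
        r=cv2.minAreaRect(P[:,:2].astype(np.float32)); b=cv2.boxPoints(r); e=b[1]-b[0]; f=b[2]-b[1]; L=e if np.hypot(*e)>np.hypot(*f) else f
        print(n,len(P),np.round(r[0],1),np.round(r[1],1),"deg",round(np.degrees(np.arctan2(L[1],L[0]))%180,1),"z",np.round(np.percentile(P[:,2],[5,50,95]),1))
    for zl,zh in [(85,120),(121,132)]:
        box(f"red z{zl}",W[m&(W[...,2]>zl)&(W[...,2]<zh)&(abs(W[...,0]-428)<80)&(abs(W[...,1]-343)<80)])
    s2=g[...,1]<90
    box("stand top",W[s2&(W[...,2]>38)&(W[...,2]<50)&(abs(W[...,0]-428)<80)&(abs(W[...,1]-343)<80)])
if __name__=="__main__": run(sys.argv[1])
E
python3 look.py w1
```

```text
t 0.1 tcp [192.4 620.2 230.2] rpy [-3.1393  0.      2.8409] gap 1.004 F [-0.7  0.3  0.3] gf 0.0 q [-1.3   0.62 -0.01  1.42  0.01  1.1  -0.04]
red z85 0
red z121 0
stand top 25 [388.2 322.4] [ 3.7 16. ] deg 110.3 z [38.6 44.  46. ]
```

View pics/w1.png

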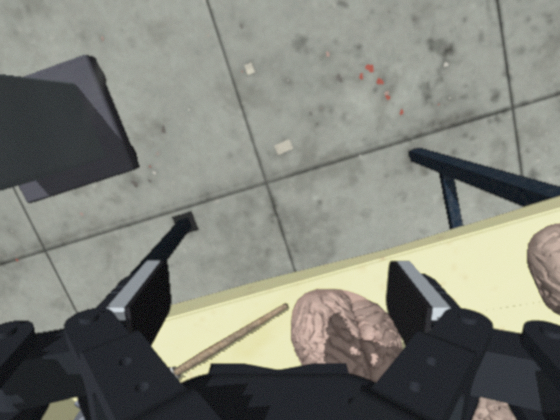

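The call was refused, so the wrist picture only shows the start pose: fingers at (140,300) and (420,300), no scraper in view. I'll resend it with every field filled in.

>>> arm_command([
  {"dx":-5,"dy":-3.2,"dz":0,"rx":0,"ry":0,"rz":-0.15},
  {"dx":-10,"dy":-6.4,"dz":0,"rx":0,"ry":0,"rz":-0.3},
  {"dx":-15,"dy":-9.6,"dz":0,"rx":0,"ry":0,"rz":-0.45},
  {"dx":-20,"dy":-12.8,"dz":0,"rx":0,"ry":0,"rz":-0.6},
  {"dx":-25,"dy":-16,"dz":0,"rx":0,"ry":0,"rz":-0.72},
  {"dx":-28,"dy":-18,"dz":0,"rx":0,"ry":0,"rz":-0.72},
  {"dx":-30.7,"dy":-19.5,"dz":0,"rx":0,"ry":0,"rz":-0.72},
  {"dx":-30.7,"dy":-19.5,"dz":0,"rx":0,"ry":0,"rz":-0.72},
  {"dx":-30.7,"dy":-19.5,"dz":0,"rx":0,"ry":0,"rz":-0.72},
  {"dx":-30.7,"dy":-19.5,"dz":0,"rx":0,"ry":0,"rz":-0.72},
], hand=1)

```text
time_s: 1.4
tool_pos: [426.7, 345.1, 231.3]
orientation: [3.141, -0.001, -2.719]
ft_force: [-1.4, 0.2, -0.3]
finger_gap: 0.996
gripper_force: 0.0
```

```bash
python3 look.py w2
```

```text
t 1.4 tcp [426.7 345.1 231.3] rpy [ 3.1407e+00 -5.0000e-04 -2.7193e+00] gap 0.996 F [-1.4  0.2 -0.3] gf 0.0 q [-0.59  0.46 -0.19  1.72  0.1   0.97  1.17]
red z85 53 [391.2 324.6] [ 0.9 17.7] deg 114.7 z [103.5 112.3 119. ]
red z121 3452 [428.4 341.6] [82.1 23.1] deg 24.6 z [124.  126.1 127.4]
stand top 2093 [428.7 341.9] [93.8 46.7] deg 24.9 z [44.4 45.7 46.9]
```

View pics/w2.png

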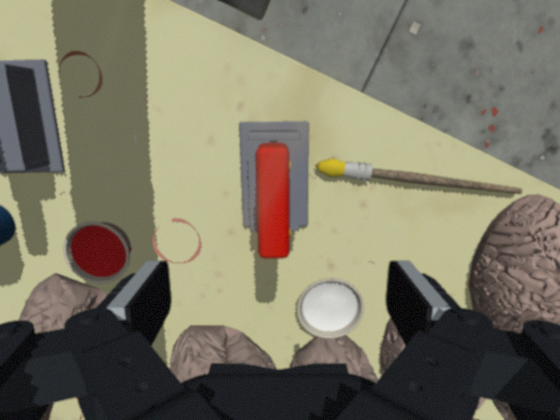

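The red grip is centred at (273,200) in its stand, nearly upright. A white cup sits at (330,307), so I'll check what lies under the open fingers' footprint, and the lean.

Run:
```python
from h import *
for f in ("w2","top0"):
    W=np.load(f+".npz")["W"].reshape(-1,3); W=W[~np.isnan(W[:,0])]
    a=np.radians(24.6); D=W[:,:2]-[428.4,341.6]; l=D@[np.cos(a),np.sin(a)]; t=D@[-np.sin(a),np.cos(a)]
    for n,m in (("finger+",(abs(l)<20)&(t>25)&(t<65)),("finger-",(abs(l)<20)&(t<-25)&(t>-65)),("body",(abs(l)<55)&(abs(t)<60)&((abs(t)>20)|(abs(l)>48)))):
        print(f,n,np.round(np.percentile(W[m&(W[:,2]<150),2],[50,99.5]),0))
    if f=="w2":
        m=(abs(l)<38)&(abs(t)<9)&(W[:,2]>118)&(W[:,2]<134); print("slope l,t deg",np.degrees(np.linalg.lstsq(np.c_[l[m],t[m],np.ones(m.sum())],W[m,2],rcond=None)[0][:2]))
```

```text
w2 finger+ [ 1. 13.]
w2 finger- [0. 8.]
w2 body [ 1. 47.]
slope l,t deg [0.09719383 0.34671188]
top0 finger+ [ 2. 15.]
top0 finger- [0. 9.]
top0 body [ 1. 47.]
```

The way is clear and the scraper is upright, so I'll go down and grip.

>>> arm_command([
  {"dx":0,"dy":-0.3,"dz":4,"rx":0,"ry":0,"rz":-0.007},
  {"dx":0,"dy":-0.35,"dz":8,"rx":0,"ry":0,"rz":-0.007},
  {"dx":0,"dy":-0.35,"dz":11,"rx":0,"ry":0,"rz":-0.007},
  {"dx":0,"dy":-0.35,"dz":13,"rx":0,"ry":0,"rz":-0.007},
  {"dx":0,"dy":-0.35,"dz":14.3,"rx":0,"ry":0,"rz":-0.007},
  {"dx":0,"dy":-0.35,"dz":14.3,"rx":0,"ry":0,"rz":-0.007},
  {"dx":0,"dy":-0.35,"dz":14.3,"rx":0,"ry":0,"rz":-0.007},
  {"dx":0,"dy":-0.35,"dz":14.3,"rx":0,"ry":0,"rz":-0.007},
], hand=1)

```text
time_s: 2.45
tool_pos: [429.9, 340.9, 89.2]
orientation: [3.141, 0.002, -2.715]
ft_force: [-0.5, -0.4, 0.0]
finger_gap: 0.999
gripper_force: 0.0
```

>>> arm_command([
  {"dx":0,"dy":0,"dz":0,"rx":0,"ry":0,"rz":0},
  {"dx":0,"dy":0,"dz":0,"rx":0,"ry":0,"rz":0},
  {"dx":0,"dy":0,"dz":0,"rx":0,"ry":0,"rz":0},
  {"dx":0,"dy":0,"dz":0,"rx":0,"ry":0,"rz":0},
  {"dx":0,"dy":0,"dz":0,"rx":0,"ry":0,"rz":0},
  {"dx":0,"dy":0,"dz":0,"rx":0,"ry":0,"rz":0},
  {"dx":0,"dy":0,"dz":0,"rx":0,"ry":0,"rz":0},
  {"dx":0,"dy":0,"dz":0,"rx":0,"ry":0,"rz":0},
], hand=-1)

```text
time_s: 3.45
tool_pos: [429.5, 340.9, 88.5]
orientation: [3.141, 0.001, -2.715]
ft_force: [0.3, 1.2, 2.5]
finger_gap: 0.274
gripper_force: 58.9
```

>>> arm_command([
  {"dx":0,"dy":0,"dz":-1,"rx":0,"ry":0,"rz":0},
  {"dx":0,"dy":0,"dz":-2.5,"rx":0,"ry":0,"rz":0},
  {"dx":0,"dy":0,"dz":-5,"rx":0,"ry":0,"rz":0},
  {"dx":0,"dy":0,"dz":-8,"rx":0,"ry":0,"rz":0},
  {"dx":0,"dy":0,"dz":-11,"rx":0,"ry":0,"rz":0},
  {"dx":0,"dy":0,"dz":-14,"rx":0,"ry":0,"rz":0},
  {"dx":0,"dy":0,"dz":-16,"rx":0,"ry":0,"rz":0},
  {"dx":0,"dy":0,"dz":-16,"rx":0,"ry":0,"rz":0},
  {"dx":0,"dy":0,"dz":-16,"rx":0,"ry":0,"rz":0},
])

```text
time_s: 4.58
tool_pos: [429.0, 339.4, 247.6]
orientation: [-3.141, -0.002, -2.716]
ft_force: [-0.3, -0.3, -2.2]
finger_gap: 0.271
gripper_force: 59.1
```

Run:
```python
from h import *
s=env.get_state(); print(s["tool_pos"],s["orientation"],s["ft_force"],s["joint_pos"].round(2),s["finger_gap"])
t=R.from_euler('xyz',s["orientation"]).as_matrix()
print("to block (441,-73,cur z), tool mm",t.T@(np.array([441,-73,s["tool_pos"][2]])-s["tool_pos"]),"yaw target pi")
```

```text
[428.99671953 339.43631485 247.64058656] [-3.14052703e+00 -1.87438766e-03 -2.71580495e+00] [-0.34634185 -0.28514407 -2.21229455] [-0.58  0.44 -0.19  1.7   0.1   1.01  1.19] 0.2705542384175605
to block (441,-73,cur z), tool mm [ 159.42015675 -380.56866666    0.70435818] yaw target pi
```

>>> arm_command([
  {"dx":1.2,"dy":-4.8,"dz":0,"rx":0,"ry":0,"rz":0.05},
  {"dx":2.2,"dy":-10,"dz":0,"rx":0,"ry":0,"rz":0.1},
  {"dx":2.8,"dy":-15.4,"dz":0,"rx":0,"ry":0,"rz":0.15},
  {"dx":3.9,"dy":-20.7,"dz":0,"rx":0,"ry":0,"rz":0.2},
  {"dx":5.5,"dy":-25.7,"dz":0,"rx":0,"ry":0,"rz":0.27},
  {"dx":7.5,"dy":-30.5,"dz":0,"rx":0,"ry":0,"rz":0.34},
  {"dx":10.8,"dy":-34.5,"dz":0,"rx":0,"ry":0,"rz":0.4},
  {"dx":14,"dy":-37,"dz":0,"rx":0,"ry":0,"rz":0.42},
  {"dx":15.9,"dy":-38.1,"dz":0,"rx":0,"ry":0,"rz":0.42},
  {"dx":15.9,"dy":-38.1,"dz":0,"rx":0,"ry":0,"rz":0.42},
  {"dx":15.9,"dy":-38.1,"dz":0,"rx":0,"ry":0,"rz":0.42},
  {"dx":15.9,"dy":-38.1,"dz":0,"rx":0,"ry":0,"rz":0.42},
])

```text
time_s: 6.08
tool_pos: [442.7, -70.9, 248.1]
orientation: [3.141, -0.0, -3.133]
ft_force: [0.0, 0.8, -0.3]
finger_gap: 0.271
gripper_force: 59.2
```

```bash
cat > look2.py <<'E'
from h import *
import sys
tag=sys.argv[1]; s=env.get_state(); print("t",s["time_s"],"tcp",np.round(s["tool_pos"],1),"rpy",np.round(s["orientation"],4),"gap",round(s["finger_gap"],3),"F",np.round(s["ft_force"],1),"q",np.round(s["joint_pos"],2))
c,im,d=grab("wrist"); W=cloud(c,d); np.savez(tag+".npz",im=im,W=W); cv2.imwrite(f"pics/{tag}.png",im)
g=cv2.cvtColor(im,cv2.COLOR_BGR2HSV); red=((g[...,0]<8)|(g[...,0]>172))&(g[...,1]>140)
def box(n,m):
    P=W[m]
    if len(P)<20: print(n,len(P)); return
    r=cv2.minAreaRect(P[:,:2].astype(np.float32)); b=cv2.boxPoints(r); e=b[1]-b[0]; f=b[2]-b[1]; L=e if np.hypot(*e)>np.hypot(*f) else f
    print(n,len(P),np.round(r[0],1),np.round(r[1],1),"deg",round(np.degrees(np.arctan2(L[1],L[0]))%180,1),"z",np.round(np.percentile(P[:,2],[5,50,95]),1))
X,Y,Z=W[...,0],W[...,1],W[...,2]
near=(abs(X-441)<80)&(abs(Y+73)<55)
box("block top",near&(Z>70)&(Z<80)&~red); box("red",near&red&(Z>120))
for x in range(390,500,10):
    m=near&(abs(X-x)<4)&(Z>71)&(Z<79)&~red
    if m.sum()>5:
        y=np.sort(Y[m]); k=np.argmax(np.diff(y)); print(x,"edges",y[0].round(1),y[k].round(1),y[k+1].round(1),y[-1].round(1),"mid gap",((y[k]+y[k+1])/2).round(1),"mid outer",((y[0]+y[-1])/2).round(1))
E
python3 look2.py w3
```

```text
t 6.075 tcp [442.7 -70.9 248.1] rpy [ 3.1411e+00 -2.0000e-04 -3.1328e+00] gap 0.271 F [ 0.   0.8 -0.3] q [ 0.11  0.29  0.01  1.95 -0.    0.91  1.69]
block top 4030 [441.3 -76.9] [117.9  70.3] deg 0.5 z [72.2 75.3 76.6]
red 13189 [432.6 -71.6] [63.3 24.7] deg 0.3 z [276.5 285.7 286.9]
390 edges -111.9 -82.6 -81.8 -42.2 mid gap -82.2 mid outer -77.0
400 edges -112.1 -91.5 -63.6 -42.8 mid gap -77.6 mid outer -77.4
410 edges -112.4 -91.6 -62.6 -42.6 mid gap -77.1 mid outer -77.5
420 edges -111.8 -91.6 -63.3 -42.3 mid gap -77.5 mid outer -77.0
430 edges -112.0 -91.7 -62.3 -42.0 mid gap -77.0 mid outer -77.0
440 edges -111.4 -95.1 -45.4 -42.5 mid gap -70.3 mid outer -76.9
450 edges -111.5 -100.6 -99.7 -99.6 mid gap -100.1 mid outer -105.6
460 edges -111.8 -104.2 -103.3 -103.3 mid gap -103.8 mid outer -107.6
470 edges -111.0 -108.1 -107.3 -105.3 mid gap -107.7 mid outer -108.2
480 edges -111.3 -108.3 -107.6 -105.5 mid gap -108.0 mid outer -108.4
490 edges -111.7 -106.7 -105.9 -104.8 mid gap -106.3 mid outer -108.2
```

View pics/w3.png

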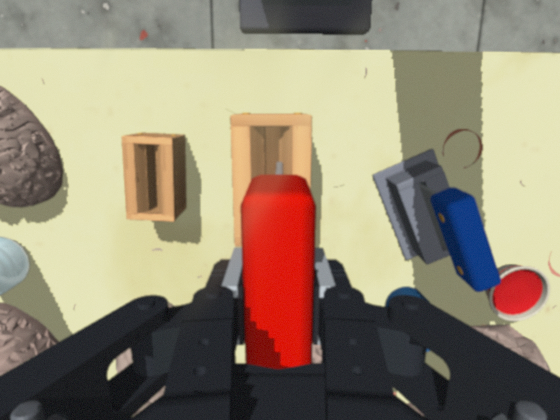

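The block is at (271,180) in this view with the blade hanging over it. The slot's middle is about 5 mm to −y of the grip. I'll correct, go down to just above the block, and look again.

>>> arm_command([
  {"dx":0.15,"dy":-0.5,"dz":2,"rx":0,"ry":0,"rz":0},
  {"dx":0.15,"dy":-0.5,"dz":5,"rx":0,"ry":0,"rz":0},
  {"dx":0.15,"dy":-0.5,"dz":7,"rx":0,"ry":0,"rz":0},
  {"dx":0.15,"dy":-0.5,"dz":8,"rx":0,"ry":0,"rz":0},
  {"dx":0.15,"dy":-0.5,"dz":8,"rx":0,"ry":0,"rz":0},
  {"dx":0.15,"dy":-0.5,"dz":8,"rx":0,"ry":0,"rz":0},
  {"dx":0.15,"dy":-0.5,"dz":8,"rx":0,"ry":0,"rz":0},
])

```text
time_s: 7.0
tool_pos: [441.3, -77.3, 169.1]
orientation: [-3.141, 0.002, -3.135]
ft_force: [0.2, -0.6, -1.6]
finger_gap: 0.274
gripper_force: 59.2
```

```bash
python3 look2.py w4
python3 - <<'E'
from h import *
c,im,d=grab("side"); cv2.imwrite("pics/s4.png",im)
a=np.load("w4.npz")["im"]; cv2.imwrite("pics/c4.png",np.hstack([cv2.resize(a[60:360,160:400],(480,600)),cv2.resize(im[140:320,230:326],(320,600))]))
E
```

```text
t 7.0 tcp [441.3 -77.3 169.1] rpy [-3.1413e+00  1.8000e-03 -3.1354e+00] gap 0.274 F [ 0.2 -0.6 -1.6] q [ 0.12  0.39  0.01  2.06 -0.    0.68  1.71]
block top 6648 [430.2 -77.2] [96.1 70.3] deg 0.4 z [73.2 75.4 76.5]
red 13186 [431.2 -77.9] [24.6 63.4] deg 180.0 z [197.3 206.6 207.9]
390 edges -112.2 -79.9 -79.2 -43.0 mid gap -79.6 mid outer -77.6
400 edges -112.5 -91.7 -63.3 -42.2 mid gap -77.5 mid outer -77.4
410 edges -112.2 -91.2 -63.1 -42.7 mid gap -77.2 mid outer -77.5
420 edges -112.5 -91.9 -62.9 -42.4 mid gap -77.4 mid outer -77.4
430 edges -112.1 -98.5 -56.4 -42.5 mid gap -77.4 mid outer -77.3
440 edges -111.7 -102.6 -52.6 -42.1 mid gap -77.6 mid outer -76.9
450 edges -112.2 -103.5 -51.6 -42.4 mid gap -77.5 mid outer -77.3
460 edges -111.7 -103.1 -51.3 -41.9 mid gap -77.2 mid outer -76.8
470 edges -111.9 -103.2 -50.9 -42.1 mid gap -77.1 mid outer -77.0
480 edges -111.4 -110.6 -42.8 -41.9 mid gap -76.7 mid outer -76.6
```

View pics/c4.png

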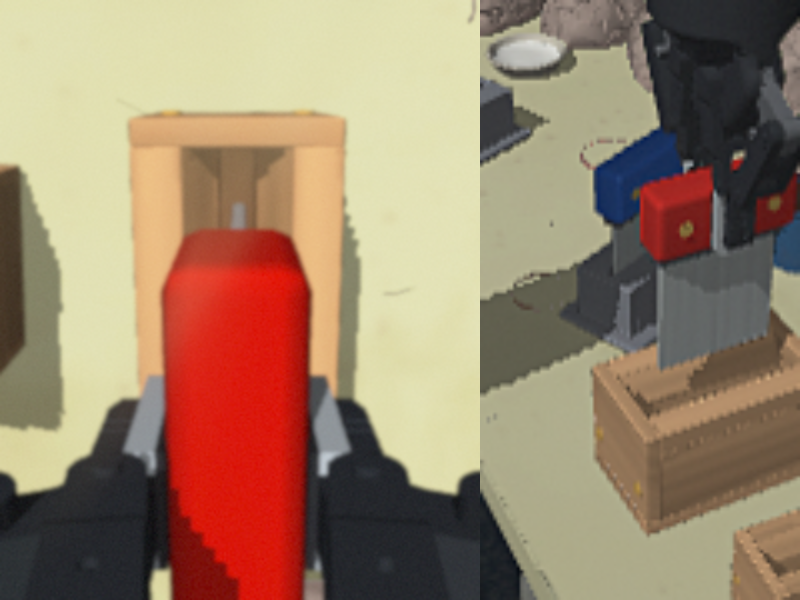

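The blade (237,215) is centred over the slot (238,180). Going down.

>>> arm_command([
  {"dx":0,"dy":0,"dz":1,"rx":0,"ry":0,"rz":0},
  {"dx":0,"dy":0,"dz":2.5,"rx":0,"ry":0,"rz":0},
  {"dx":0,"dy":0,"dz":4,"rx":0,"ry":0,"rz":0},
  {"dx":0,"dy":0,"dz":5.5,"rx":0,"ry":0,"rz":0},
  {"dx":0,"dy":0,"dz":6.5,"rx":0,"ry":0,"rz":0},
  {"dx":0,"dy":0,"dz":7.2,"rx":0,"ry":0,"rz":0},
  {"dx":0,"dy":0,"dz":7.5,"rx":0,"ry":0,"rz":0},
  {"dx":0,"dy":0,"dz":7.5,"rx":0,"ry":0,"rz":0},
  {"dx":0,"dy":0,"dz":7.5,"rx":0,"ry":0,"rz":0},
])

```text
time_s: 8.22
tool_pos: [441.0, -77.3, 93.6]
orientation: [-3.141, 0.001, -3.135]
ft_force: [0.2, -1.1, -1.3]
finger_gap: 0.274
gripper_force: 59.2
```

>>> arm_command([
  {"dx":0,"dy":0,"dz":0.15,"rx":0,"ry":0,"rz":0},
  {"dx":0,"dy":0,"dz":0.25,"rx":0,"ry":0,"rz":0},
  {"dx":0,"dy":0,"dz":0.3,"rx":0,"ry":0,"rz":0},
  {"dx":0,"dy":0,"dz":0.3,"rx":0,"ry":0,"rz":0},
  {"dx":0,"dy":0,"dz":0.3,"rx":0,"ry":0,"rz":0},
])

```text
time_s: 8.85
tool_pos: [440.7, -77.3, 90.5]
orientation: [-3.142, 0.0, -3.135]
ft_force: [-0.9, -0.2, 2.0]
finger_gap: 0.274
gripper_force: 59.6
```

>>> arm_command([
  {"dx":0,"dy":0,"dz":0.05,"rx":0,"ry":0,"rz":0},
  {"dx":0,"dy":0,"dz":0.1,"rx":0,"ry":0,"rz":0},
  {"dx":0,"dy":0,"dz":0.1,"rx":0,"ry":0,"rz":0},
])

```text
time_s: 9.22
tool_pos: [440.8, -77.2, 90.4]
orientation: [-3.142, 0.001, -3.135]
ft_force: [-2.4, 0.5, 12.8]
finger_gap: 0.275
gripper_force: 61.0
```

The blade is on the floor: 12.8 N with no further travel. Letting go and withdrawing.

>>> arm_command([
  {"dx":0,"dy":0,"dz":-0.08,"rx":0,"ry":0,"rz":0},
  {"dx":0,"dy":0,"dz":-0.08,"rx":0,"ry":0,"rz":0},
  {"dx":0,"dy":0,"dz":-0.08,"rx":0,"ry":0,"rz":0},
  {"dx":0,"dy":0,"dz":-0.08,"rx":0,"ry":0,"rz":0},
  {"dx":0,"dy":0,"dz":-0.08,"rx":0,"ry":0,"rz":0},
  {"dx":0,"dy":0,"dz":-0.08,"rx":0,"ry":0,"rz":0},
], hand=0.6)

```text
time_s: 9.98
tool_pos: [440.7, -77.3, 90.1]
orientation: [-3.142, -0.0, -3.135]
ft_force: [0.5, -0.0, 0.2]
finger_gap: 0.794
gripper_force: 0.0
```

>>> arm_command([
  {"dx":0,"dy":0,"dz":-1,"rx":0,"ry":0,"rz":0},
  {"dx":0,"dy":0,"dz":-3,"rx":0,"ry":0,"rz":0},
  {"dx":0,"dy":0,"dz":-6,"rx":0,"ry":0,"rz":0},
  {"dx":0,"dy":0,"dz":-10,"rx":0,"ry":0,"rz":0},
  {"dx":0,"dy":0,"dz":-14,"rx":0,"ry":0,"rz":0},
  {"dx":0,"dy":0,"dz":-15,"rx":0,"ry":0,"rz":0},
  {"dx":0,"dy":0,"dz":-15,"rx":0,"ry":0,"rz":0},
  {"dx":0,"dy":0,"dz":-15,"rx":0,"ry":0,"rz":0},
])

```text
time_s: 10.98
tool_pos: [439.7, -77.1, 238.9]
orientation: [3.141, -0.003, -3.135]
ft_force: [-0.4, -0.3, -0.8]
finger_gap: 0.8
gripper_force: 0.0
```

```bash
python3 look2.py w5 | head -3
python3 - <<'E'
from h import *
c,im,d=grab("side"); a=np.load("w5.npz")["im"]; cv2.imwrite("pics/c5.png",np.hstack([cv2.resize(a,(400,300)),cv2.resize(im[140:320,200:440],(400,300))]))
E
```

```text
t 10.975 tcp [439.7 -77.1 238.9] rpy [ 3.1412e+00 -3.0000e-03 -3.1353e+00] gap 0.8 F [-0.4 -0.3 -0.8] q [ 0.12  0.29  0.01  1.97 -0.    0.88  1.71]
block top 5255 [441.8 -77. ] [119.6  70.3] deg 0.5 z [72.1 75.3 76.6]
red 3413 [433.1 -75.3] [79.3 86.4] deg 118.4 z [124.8 127.5 129. ]
```

View pics/c5.png

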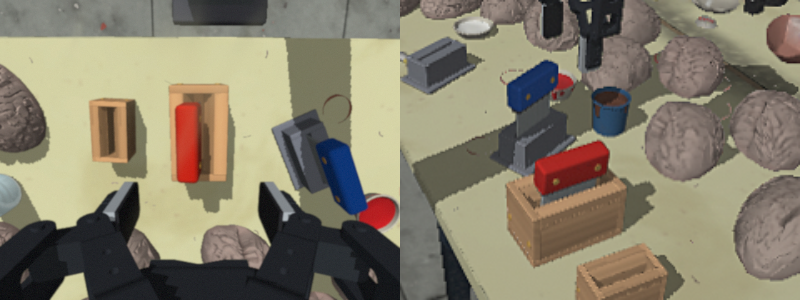

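The red scraper stands in the large block (left view 188,145), with its grip top near 128 mm, so the blade is home. The blue one is still in its stand and the gripper is clear of everything.

```bash
python3 -c "
from plant import env
print(env.close_job())"
```

```text
the job is handed in; nothing more can be done
None
```

The red scraper is in the wooden tool block with its blade on the slot floor and the gripper clear, the blue scraper is still in its own stand, and the job was handed in at about 11 s (no verdict was returned).

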